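# Put the finished ring away in the pedal-lid box

### The job

Press the box's pedal firmly down onto its buffer post, without ramming it, so that the lid swings up and stays open; then take the largest of the three brass rings from the white board, lower it into the box and let go without dropping it. Finally take hold of the pedal and ease it all the way back up, so that the lid goes down fully shut without slamming. Move the lid only by the pedal, never by hand, and leave everything else, the buffer post included, where it stands.

Things in the scene. Friction and masses are not known exactly. Their poses are not given: they have to be found in the camera images.
- bin: Fixed grey sheet-metal box with an aluminium lid, 160 (x) x 210 (y) x 135 mm high to its rim. Origin: centre of its underside, on the table; x runs from its front (pedal side) to its back (lid hinge), z up. The pedal sticks out of the front, along -x.
- box_floor (a point): Centre of the floor of the box's open compartment, 95 mm above the table; inside 150 (x) x 200 (y) mm, walls 5 mm, rim 135 mm above the table.
- lid_hinge (a point): Middle of the lid's hinge line along the box's back rim, 80 mm behind the box's centre and 139 mm above the table. The lid is a plate 160 mm long from here, 210 mm wide, 8 mm thick.
- lid_turn (a joint): Angle of the lid: 0 fully shut, about 1.57 upright; the pressed pedal brings it to 1.5 to 1.9, depending on where the buffer post stands, and it stays open there by itself. It turns 5.5 rad per rad of pedal. Brought back below about 1 to 1.3 it falls shut, driving the pedal up, unless the pedal is held back.
- pedal: Pedal: steel lever 30 mm wide, 10 mm thick, with a black rubber pad 36 (y) x 46 (x) x 12 mm centred 165 mm in front of its pivot. Origin: the pivot, in the box 30 mm in front of its centre, 85 mm above the table, axis along the box's y. Lid shut: lever at its top stop, sloping 0.05 rad up to the pad (body axes parallel to the box's); pressed, it turns down 0.28 to 0.35 rad to the buffer.
- pedal_pad (a point): Centre of the pad's top face, 6 mm above the pad's centre; about 99 mm above the table with the lid shut, 41 to 53 mm with the pedal on the buffer. The pad can be pinched by its two long sides from above and led up in an arc about the pivot; above 50 mm/s here the lid slams.
- buffer: Loose steel post, 55 mm high, foot 60 mm across, under the lever 93 to 107 mm in front of the pivot. The lever stops on its domed rubber nose, which sits up to 10 mm off the post's axis: feel for it, at 15 mm/s or slower. Pressing the pad takes 2 to 8 N at first, less as the lid rises, then climbs steeply: 4 to 8 N of rise is firm, over 12 N is ramming. Origin: centre of its underside.
- board: Fixed white honeycomb soldering board, 130 (x) x 200 (y) x 12 mm; origin at the centre of its underside. The three rings lie on it in a row along its y, their order varies, at least 45 mm from centre to centre.
- ring_large: The ring to put away: plain brass, lying flat, outside 36 mm, inside 26 mm, 14 mm high; origin at the centre of its underside. The largest of the three.
- ring_medium: Bystander: brass ring, outside 28 mm, 14 mm high.
- ring_small: Bystander: brass ring, outside 22 mm, 14 mm high.
- pliers: Bystander: red-handled pliers lying on the table between the board and the box, about 175 mm long, 14 mm high.
- hammer: Bystander: hammer about 200 mm long, lying on the table between the board and the far edge.
- mandrel: Bystander: steel ring mandrel with a wooden grip, 250 mm long, 22 mm high, lying beside the box.
- calipers: Bystander: digital calipers, 200 mm long, lying beyond the board.
- jar: Bystander: amber glass jar, 56 mm across, 70 mm high, behind the box.
There are look-alikes about, which are no part of the job. Several things have the shape of the buffer; the one meant has the colours described above.

How it is judged (in metres and radians):
On the way, in this order (a step that is already met when the one before it is completed fails the run):
1. the pedal is pressed firmly onto its buffer post (over 5 N between them, for 0.3 s) and the lid is up (contact force between pedal and buffer above 5 N and value of joint lid_turn above 1.35 rad), for 0.3 s.
2. the largest ring lies released in the box, the lid still open (x of ring_large in the frame of bin between -0.07 and 0.07 m and y of ring_large in the frame of bin between -0.095 and 0.095 m and z of ring_large in the frame of bin between 0.085 and 0.12 m and contact force between the fingers and ring_large below 0.1 N and linear speed of ring_large below 0.03 m/s and value of joint lid_turn above 1.2 rad), for 0.2 s.
3. the lid is fully shut (under 0.05 rad) (value of joint lid_turn below 0.05 rad), for 0.3 s.
At the end, for the whole second after the job is handed in: The largest ring lies at rest inside the box's compartment, the lid is shut to within 0.05 rad, the buffer post is within 25 mm of where it stood and every bystander within 30 mm (x of ring_large in the frame of bin between -0.07 and 0.07 m and y of ring_large in the frame of bin between -0.095 and 0.095 m and z of ring_large in the frame of bin between 0.085 and 0.12 m and value of joint lid_turn below 0.05 rad and linear speed of ring_large below 0.03 m/s and distance of buffer from where it was at the start of the episode below 0.025 m and distance of each of ring_medium, ring_small, pliers, hammer, mandrel, calipers, jar from where it was at the start of the episode below 0.03 m); the robot touches nothing.
It fails at once if the pedal is rammed onto its buffer post: over 30 N between them (contact force between pedal and buffer above 30 N).
It fails at once if the lid slams: it falls faster than 2.5 rad/s (velocity of joint lid_turn below -2.5 rad/s).
It fails at once if the lid is pushed by hand (over 1 N) rather than by the pedal (contact force between any of the fingers, the arm and lid_turn above 1 N).
It fails at once if the large ring is dropped or thrown: faster than 0.6 m/s with no finger on it (linear speed of ring_large above 0.6 m/s and contact force between the fingers and ring_large below 0.05 N).
It fails at once if a bystander is shifted by over 30 mm (distance of any of ring_medium, ring_small, pliers, hammer, mandrel, calipers, jar from where it was at the start of the episode above 0.03 m).
It also fails if it takes over 67 s, if anything falls off the work surface, if the arm or the gripper's body presses on something with over 40 N, if the wrist force passes 120 N, or if a joint passes its speed limit or range.

### The arm

A 6-joint arm with a two-finger parallel gripper is mounted at the origin on the work surface. World frame = base frame: x ahead of the robot, y to its left, z up, the work surface at z = 0. Lengths are in m, angles in degrees, forces in N, time in s.
With the tool pointing down it reaches from about 0.275 to 0.85 m from the base axis. Payload 19 kg.
Tool frame: the origin (TCP) lies at the very end of the fingers, on their centre line; the grasp point (between the pads) lies 19 mm behind it; x points along the fingers, z is the direction in which the jaws open and shut, and the axes are right-handed (so a half turn about x gives the same grasp; the last joint's range is limited). The gripper opens to 85 mm and grips with 20 to 120 N. Pads are 22 mm wide; open, the fingers measure 114 mm over their backs; the gripper's body (76 mm by 85 mm) begins 54 mm behind the grasp point. The pads swing forward as they close: fully open they stand 13 mm farther back than shut.
Start: joints at [-78.724, 8.623, 82.357, -0, 89.026, -7.678], TCP at [0.187, -0.544, 0.202] pointing down, gripper open.
Joint ranges: [-160.23, 160.23], [-39.13, 120.54], [6.94, 153.29], [-79.49, 259.48], [9.18, 160.14], [-161.06, 161.06]. Speed limits (degrees/s): [108.29, 108.29, 127.2, 172.46, 172.46, 172.46].

### API

Orientations are given as [roll, pitch, yaw] about the fixed x, y, z axes, in that order (R = Rz(yaw) Ry(pitch) Rx(roll)).
In Python, from bench import r gives the robot as it stands.
- The arm moves only by the tool servo_tool, never from a script. Its argument "plan" is a list of rows, each a list of 6 numbers: the shift along the world's x, y, z in cm, then the turn, a rotation vector about the world's x, y, z in rad. In form: [[tx, ty, tz, wx, wy, wz], ...]. A call has exactly 10 rows; each row is the pose to reach, as a shift and turn from the pose commanded when the call began; what a row does not reach only later rows make up. A row lasts 1/10 s, in which the tool goes at most 50 mm and 8.59 degrees, less where a joint would pass 70% of its speed; a pose out of reach is approached as far as the arm can. A call with a gripper value outside its range is refused whole. "hand" is the gripper's target within -1 to 1 (fully open at 1, half-way at 0, shut at -1), set as the call begins (left out, the last holds). The fingers move at their own pace and stop on an object; "grip_force" is the grip in N (left out, the last holds). Time passes only in rows, so rows that repeat a pose let the fingers close, or fill a call up. It gives the time, the measured TCP pose, the force and the opening at its end, in the units of the state.
- r.sense(): the state, without advancing time (a new reading comes with each control period).
- r.grab_frame(name): name is "side" or "top"; returns the picture (384x512x3 uint8, red, green, blue); there is no depth.
- r.camera_params(name): a dict with "fx", "fy", "cx", "cy" (pixels), "k1" (the pictures are not rectified: a ray, as slopes to the right and down, at radius r is drawn at 1 + k1 r^2 times it, then the intrinsics apply), "R" (3x3) and "t" (3): a world point X has camera coordinates R X + t. Camera axes: x right, y down, z forward; pixel columns grow to the right and rows downward; lengths in m; the calibration is good to about 2 mm. A picture is of the moment at which its call begins. camera_params takes no time and is no camera call.
- r.close_job(): hands the job in, once; it reports no verdict.
The state is a dict: "time_s": time; "joints": joint angles; "dq": joint speeds; "tau": joint torques, N m; "eef_pos": TCP position; "tool_rot": TCP orientation; "wrist_force": force on the tool from outside, world axes, zero at the start; "moment": the same for the moment, N m; "gripper_width": finger opening in m.
Only numpy, scipy, OpenCV 4.12 (cv2) and the standard library are available. Lean on these libraries where they do the work, as an engineer would, in place of code of your own. Each camera call takes 0.05 s, during which the arm holds its last target. There are 200 camera calls.

## Working session

There is one attempt and no reset: what is moved stays moved. The work goes in short steps, Python scripts to look and compute and a tool call to move; the robot and the scene stay as the last step left them, time stands still between calls to the robot, and variables do not carry over. Pictures are saved under pics/ and viewed, about 8 in all and at most 12, crops included, and the job is handed in when it is done.

Besides the shell and the picture viewer there is one more tool, called after "Request:" in YAML: its name, and indented under it one key for each argument. servo_tool: Moves the arm, as the interface text tells. Its arguments: {"type":"object","properties":{"plan":{"type":"array"},"hand":{"type":"number"},"grip_force":{"type":"number"}},"required":["plan"]}

```bash
mkdir -p pics; ls; cat > h.py <<'E'
import numpy as np, cv2
from bench import r
def ray(n,u,v):
    c=r.camera_params(n); x=(u-c['cx'])/c['fx']; y=(v-c['cy'])/c['fy']
    K=np.array([[c['fx'],0,c['cx']],[0,c['fy'],c['cy']],[0,0,1.]])
    a,b=x,y
    for _ in range(20):
        s=1+c['k1']*(a*a+b*b); a,b=x/s,y/s
    R=np.array(c['R']);t=np.array(c['t'])
    return -R.T@t, R.T@np.array([a,b,1])
def onz(n,u,v,z):
    o,d=ray(n,u,v); return o+d*(z-o[2])/d[2]
def proj(n,X):
    c=r.camera_params(n); p=np.array(c['R'])@np.array(X)+np.array(c['t']); a,b=p[0]/p[2],p[1]/p[2]
    s=1+c['k1']*(a*a+b*b); return c['fx']*a*s+c['cx'], c['fy']*b*s+c['cy']
def tri(u1,u2):
    o1,d1=ray('top',*u1);o2,d2=ray('side',*u2)
    A=np.array([d1,-d2]).T; s=np.linalg.lstsq(A,o2-o1,rcond=None)[0]
    p,q=o1+d1*s[0],o2+d2*s[1]; return (p+q)/2, np.linalg.norm(p-q)
E
python3 - <<'E'
from h import *
print(r.sense())
for n in('top','side'):
    im=r.grab_frame(n); cv2.imwrite(f'pics/{n}0.png',cv2.cvtColor(im,cv2.COLOR_RGB2BGR))
    big=cv2.resize(im,(800,600),interpolation=cv2.INTER_CUBIC); cv2.imwrite(f'pics/{n}0b.png',cv2.cvtColor(big,cv2.COLOR_RGB2BGR))
    o,d=ray(n,256,192); print(n,o,d,r.camera_params(n)['k1'])
E
```

```text
pics
{'time_s': 0.0, 'joints': array([-7.87241653e+01,  8.64917515e+00,  8.23903772e+01,  1.76452376e-03,
        8.90247090e+01, -7.67469027e+00]), 'dq': array([ 0.04018038,  0.01086398, -0.01419484,  0.11560259, -0.05271728,
       -0.00637802]), 'tau': array([-2.36664018e-03, -7.13071060e+01, -5.70874107e+01, -2.99660787e-04,
        9.01365333e-03,  7.92345031e-05]), 'eef_pos': array([ 0.18670161, -0.54357664,  0.20141596]), 'tool_rot': array([170.75270432,  89.93571443,  99.70319823]), 'wrist_force': array([-0.55511762,  0.2033366 ,  0.51967061]), 'moment': array([-3.56961037e-05,  1.92724510e-02, -1.41558598e-02]), 'gripper_width': 0.08574186136881957}
top [ 0.41738691 -0.01454907  1.0709394 ] [ 0.14308486 -0.00656254 -0.98989248] -0.10677675026041783
side [ 0.53596023 -0.53230812  0.75378498] [ 0.03961903  0.63420692 -0.77216363] 0.007064964492003033
```

View pics/top0b.png

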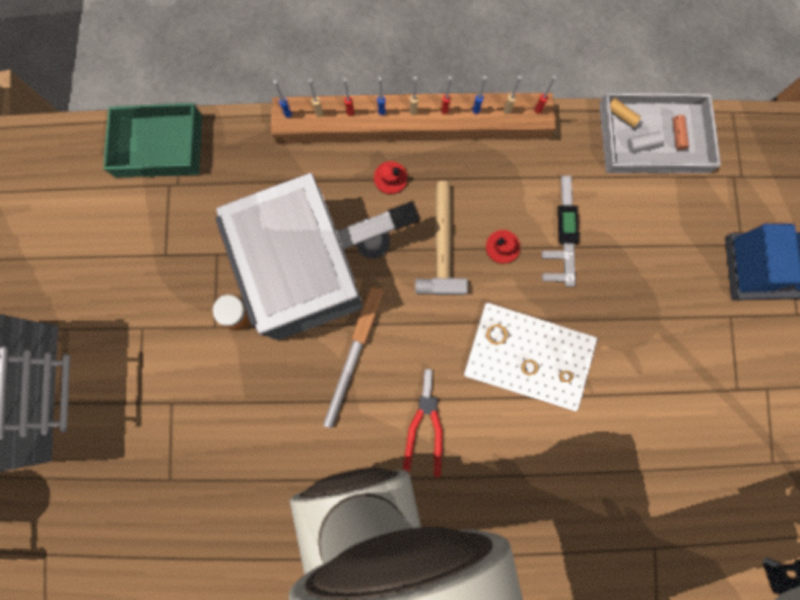

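View pics/side0b.png

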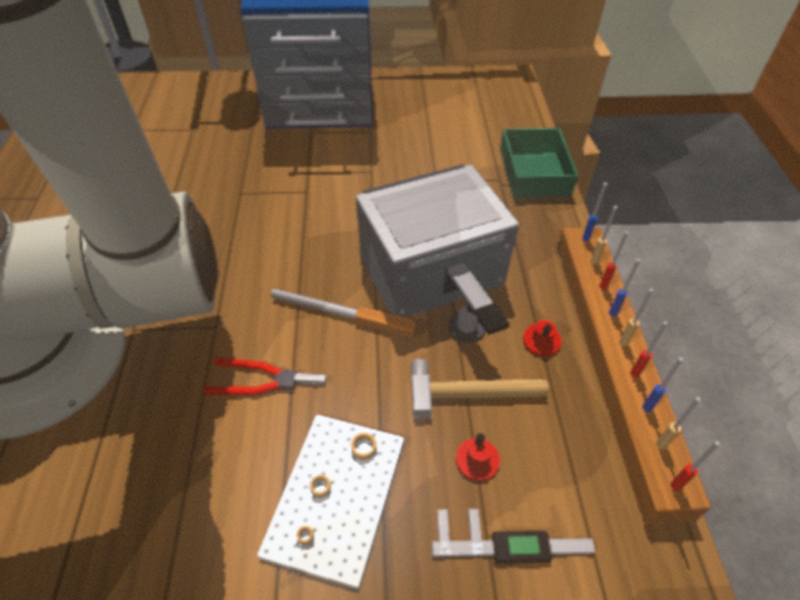

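The steel post under the lever (top view, 373,240 px) fits the buffer. The red ones at (391,177) and (503,246) are look-alikes. The largest ring appears to be the one at (497,334), with smaller ones at (530,366) and (567,376). Next I'll measure and make one confirmation crop.

```bash
cat > m.py <<'E'
from h import *
t=cv2.cvtColor(cv2.imread('pics/top0.png'),cv2.COLOR_BGR2RGB); s=cv2.cvtColor(cv2.imread('pics/side0.png'),cv2.COLOR_BGR2RGB)
def roi(m,x0,y0,x1,y1):
    o=np.zeros_like(m); o[y0:y1,x0:x1]=m[y0:y1,x0:x1]; return o
def hsv(i): return cv2.cvtColor(i,cv2.COLOR_RGB2HSV)
def big(m):
    c=max(cv2.findContours(m,0,2)[0],key=cv2.contourArea); return c
ht,hs=hsv(t),hsv(s)
# lid
m=roi(cv2.inRange(ht,(0,0,150),(180,50,255)),130,105,235,215); m=cv2.morphologyEx(m,cv2.MORPH_OPEN,np.ones((9,9),np.uint8)); c=big(m)
b=cv2.boxPoints(cv2.minAreaRect(c)); q=cv2.approxPolyDP(cv2.convexHull(c),6,True)[:,0]
print('lid rect',b.round(1).tolist(),'poly',q.tolist())
for p in b: print(onz('top',*p,.143).round(4))
# pad
def cen(m): M=cv2.moments(m,True); return np.array([M['m10'],M['m01']])/M['m00']
m=roi(cv2.inRange(ht,(0,0,0),(180,255,62)),245,125,272,150); c=big(m); print('pad top',cen(c),cv2.contourArea(c),cv2.minAreaRect(c)); pt=cen(c)
m=roi(cv2.inRange(hs,(0,0,0),(180,255,62)),300,190,328,215); c=big(m); print('pad side',cen(c),cv2.contourArea(c)); 
print('pad at z.099',onz('top',*pt,.099))
# rings
for n,h,bx in(('top',ht,(295,190,385,265)),('side',hs,(165,265,260,375))):
    m=roi(cv2.inRange(h,(8,70,60),(30,255,255)),*bx)
    for c in cv2.findContours(m,0,2)[0]:
        if cv2.contourArea(c)>25:
            (u,v),R=cv2.minEnclosingCircle(c); print(n,'ring',(round(u,1),round(v,1)),round(R,1),onz(n,u,v,.019).round(4),cv2.boundingRect(c))
a=cv2.resize(t[115:185,200:275],(400,373),interpolation=cv2.INTER_CUBIC); d=cv2.resize(t[185:265,295:385],(400,356),interpolation=cv2.INTER_CUBIC)
d=cv2.copyMakeBorder(d,0,17,0,0,0); cv2.imwrite('pics/crop0.png',cv2.cvtColor(np.hstack([a,d]),cv2.COLOR_RGB2BGR))
E
python3 m.py
```

```text
lid rect [[135.60000610351562, 132.89999389648438], [199.10000610351562, 109.5], [228.60000610351562, 189.5], [165.10000610351562, 212.89999389648438]] poly [[200, 113], [225, 190], [164, 210], [142, 132]]
[0.7016 0.269  0.143 ]
[0.7572 0.1141 0.143 ]
[0.5586 0.0435 0.143 ]
[0.5059 0.1927 0.143 ]
pad top [258.61714286 137.66      ] 175.0 ((258.75, 137.75001525878906), (13.28156566619873, 15.495158195495605), 71.56504821777344)
pad side [313.54795597 203.60927673] 212.0
pad at z.099 [ 0.69570698 -0.03020374  0.099     ]
top ring (339.5, 227.0) 57.9 [ 0.4721 -0.2397  0.019 ] (295, 190, 90, 75)
side ring (191.0, 365.5) 27.4 [ 0.4311 -0.3383  0.019 ] (165, 357, 53, 18)
side ring (195.3, 342.2) 5.8 [ 0.4368 -0.2966  0.019 ] (190, 337, 11, 12)
side ring (204.5, 310.5) 7.0 [ 0.4524 -0.235   0.019 ] (199, 304, 13, 14)
side ring (232.4, 285.0) 8.4 [ 0.5097 -0.1823  0.019 ] (225, 277, 16, 17)
side ring (232.5, 319.5) 60.6 [ 0.5089 -0.2564  0.019 ] (206, 265, 54, 110)
side ring (183.5, 308.0) 46.8 [ 0.4095 -0.2275  0.019 ] (165, 265, 38, 87)
```

View pics/crop0.png

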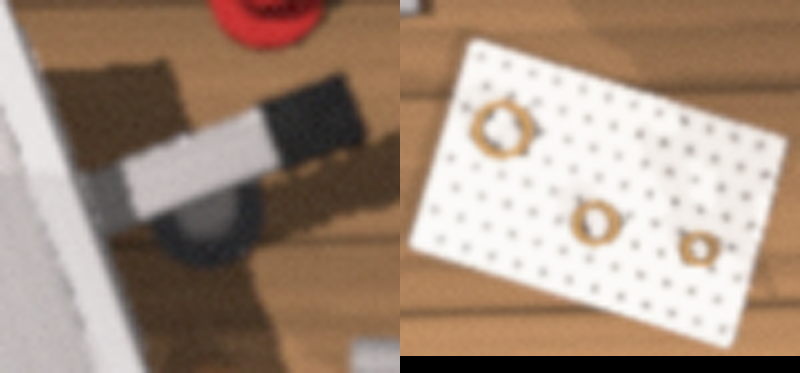

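Crop confirms: the buffer is the grey post under the lever (crop 205,220), and the large ring is the leftmost (crop 503,129), clearly wider than those at (596,223) and (699,248). The pad is at crop (313,121).

```bash
python3 - <<'E'
from h import *
from scipy.spatial.transform import Rotation as Ro
s=r.sense(); R=Ro.from_euler('xyz',s['tool_rot'],degrees=True).as_matrix(); print('tool x,z',R[:,0].round(3),R[:,2].round(3),np.degrees(np.arctan2(R[1,2],R[0,2])))
print('ring L top z.026',onz('top',318.2,214,.026),'side z.026',onz('side',232.4,284.5,.024),tri((318.2,214),(232.4,284.5)))
print('ring M',onz('top',295+196/4.444,185+223/4.444,.026),'S',onz('top',295+299/4.444,185+248/4.444,.026))
print('red1',onz('top',391*.64,177*.64,.01),'red2',onz('top',503*.64,246*.64,.01),'hammer head',onz('top',442*.64,287*.64,.02), 'hammer end',onz('top',443*.64,183*.64,.02))
print('pad tri',tri((258.7,137.7),(313.5,203)), 'pad z.099 in side',proj('side',(.6957,-.0302,.099)))
# buffer foot from dark ring crop
print('buf foot',onz('top',200+207/5.333,115+222/5.333,.01))
c=np.array([.6308,.1548]);x=np.array([-.344,.939])
print('pad by bin',c-x*.195,'buffer by bin',c-x*.13, 'lid corner check side',[proj('side',(*p,.143)) for p in ((.7572,.1141),(.5586,.0435))])
E
```

```text
tool x,z [-0.     0.001 -1.   ] [ 0.325 -0.946 -0.001] -71.04459535624125
ring L top z.026 [ 0.50706384 -0.18353238  0.026     ] side z.026 [ 0.50987197 -0.18352643  0.024     ] (array([ 0.50856539, -0.1836678 ,  0.02370782]), np.float64(0.002647744845740276))
ring M [ 0.45050273 -0.23614845  0.026     ] S [ 0.43433833 -0.29666287  0.026     ]
red1 [ 0.79185041 -0.00980391  0.01      ] red2 [ 0.66255446 -0.20315261  0.01      ] hammer head [ 0.59035686 -0.09354662  0.02      ] hammer end [ 0.775658   -0.10109979  0.02      ]
pad tri (array([ 0.6967359 , -0.03044229,  0.09614188]), np.float64(0.0006137149918974219)) pad z.099 in side (np.float64(313.0529099145871), np.float64(202.18501558146934))
buf foot [0.66877782 0.02330553 0.01      ]
pad by bin [ 0.69788  -0.028305] buffer by bin [0.67552 0.03273] lid corner check side [(np.float64(331.7048111080422), np.float64(142.56697822472535)), (np.float64(250.38554406393922), np.float64(166.8331823888809))]
```

Request:
servo_tool:
  plan:
    - [5,5,0,0,0,0.14]
    - [10,10,0,0,0,0.28]
    - [14,14,0,0,0,0.42]
    - [18,18,0,0,0,0.56]
    - [22,22,0,0,0,0.7]
    - [26,26,0,0,0,0.84]
    - [30,30,0,0,0,0.98]
    - [33.5,33.5,0,0,0,1.12]
    - [37,37,0,0,0,1.26]
    - [40,40,0,0,0,1.4]
  hand: -1

```text
time_s: 1.1
eef_pos: [0.5414, -0.1884, 0.2018]
tool_rot: [164.6, 90.0, 174.1]
wrist_force: [0.1, -1.0, 0.6]
gripper_width: -0.0002
```

Request:
servo_tool:
  plan:
    - [2,2,0,0,0,0.03]
    - [4,4,0,0,0,0.06]
    - [6,6,0,0,0,0.1]
    - [8,8,0,0,0,0.13]
    - [9.5,9.8,0,0,0,0.16]
    - [11,11.4,0,0,0,0.19]
    - [11,11.4,-2,0,0,0.19]
    - [11,11.4,-4,0,0,0.19]
    - [11,11.4,-6,0,0,0.19]
    - [11,11.4,-7,0,0,0.19]

```text
time_s: 2.1
eef_pos: [0.6495, -0.076, 0.1298]
tool_rot: [147.6, 89.8, 167.7]
wrist_force: [0.4, -1.6, 0.1]
gripper_width: 0.0001
```

Request:
servo_tool:
  plan:
    - [1.2,1.2,0,0,0,0]
    - [2.4,2.4,0,0,0,0]
    - [3.6,3.5,0,0,0,0]
    - [4.75,4.6,0,0,0,0]
    - [4.75,4.6,-0.5,0,0,0]
    - [4.75,4.6,-1,0,0,0]
    - [4.75,4.6,-1.5,0,0,0]
    - [4.75,4.6,-2,0,0,0]
    - [4.75,4.6,-2.2,0,0,0]
    - [4.75,4.6,-2.2,0,0,0]

```text
time_s: 3.1
eef_pos: [0.6975, -0.0305, 0.1097]
tool_rot: [154.0, 90.0, 174.1]
wrist_force: [-1.0, 0.2, 0.0]
gripper_width: -0.0001
```

```bash
python3 - <<'E'
from h import *
ims=[]
for n,(u,v) in(('top',(258,140)),('side',(313,200))):
    im=r.grab_frame(n); a=im[v-55:v+45,u-50:u+50]; ims.append(cv2.resize(a,(400,400),interpolation=cv2.INTER_CUBIC))
cv2.imwrite('pics/c1.png',cv2.cvtColor(np.hstack(ims),cv2.COLOR_RGB2BGR)); s=r.sense(); print(s['eef_pos'],s['wrist_force'])
E
```

```text
[ 0.69779493 -0.03038084  0.11020223] [0.60421818 0.48364178 0.26141949]
```

View pics/c1.png

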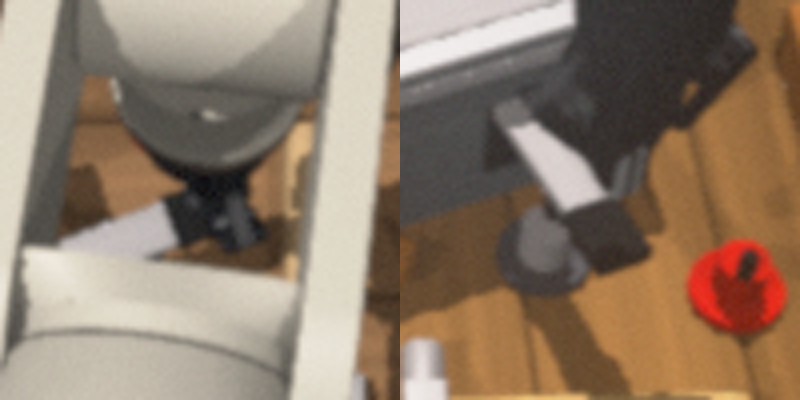

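Request:
servo_tool:
  plan:
    - [0,0,-0.3,0,0,0]
    - [0,0,-0.6,0,0,0]
    - [0,0,-0.9,0,0,0]
    - [0,0,-1.2,0,0,0]
    - [0,0,-1.5,0,0,0]
    - [0,0,-1.8,0,0,0]
    - [0,0,-2.1,0,0,0]
    - [0,0,-2.4,0,0,0]
    - [0,0,-2.7,0,0,0]
    - [0,0,-3.0,0,0,0]

```text
time_s: 4.2
eef_pos: [0.6978, -0.0303, 0.0797]
tool_rot: [167.6, 90.0, -172.4]
wrist_force: [0.4, -0.6, -0.2]
gripper_width: -0.0002
```

Request:
servo_tool:
  plan:
    - [0,0.05,-0.2,0,0,0]
    - [0,0.05,-0.4,0,0,0]
    - [0,0.05,-0.6,0,0,0]
    - [0,0.1,-0.8,0,0,0]
    - [0,0.1,-1.0,0,0,0]
    - [0,0.1,-1.2,0,0,0]
    - [-0.05,0.15,-1.4,0,0,0]
    - [-0.05,0.15,-1.6,0,0,0]
    - [-0.05,0.15,-1.8,0,0,0]
    - [-0.05,0.2,-2.0,0,0,0]

```text
time_s: 5.2
eef_pos: [0.6979, -0.029, 0.0607]
tool_rot: [-54.1, 89.9, -34.1]
wrist_force: [0.4, -4.5, 6.4]
gripper_width: -0.0003
```

```bash
python3 - <<'E'
from h import *
ims=[]
for n,(u,v) in(('top',(230,150)),('side',(290,180))):
    im=r.grab_frame(n); a=im[v-80:v+80,u-80:u+80]; ims.append(cv2.resize(a,(400,400),interpolation=cv2.INTER_CUBIC))
cv2.imwrite('pics/c2.png',cv2.cvtColor(np.hstack(ims),cv2.COLOR_RGB2BGR)); s=r.sense(); print(s['eef_pos'],s['wrist_force'])
E
```

```text
[ 0.69773503 -0.02870665  0.0603781 ] [ 1.36901355 -3.53117521  4.5841289 ]
```

View pics/c2.png

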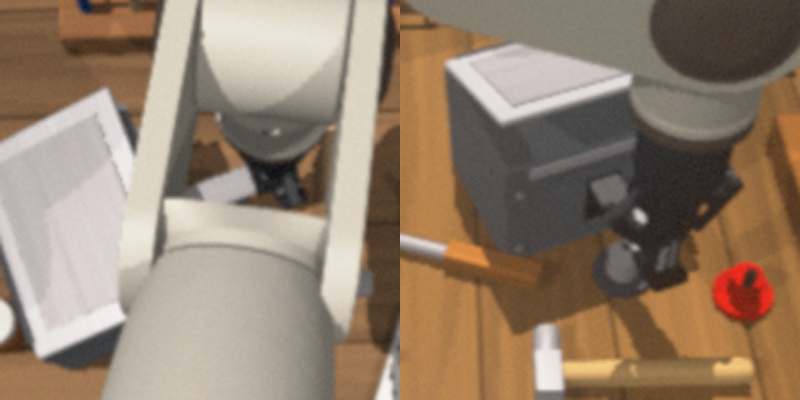

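```bash
python3 - <<'E'
from h import *
from scipy.spatial.transform import Rotation as Ro
s=r.sense(); p=s['eef_pos']; R=Ro.from_euler('xyz',s['tool_rot'],degrees=True).as_matrix(); print(p,R.round(2).tolist(),s['wrist_force'],s['moment'],s['joints'])
ims=[]
for n in('top','side'):
    im=r.grab_frame(n); cv2.imwrite(f'pics/{n}3.png',im[:,:,::-1])
    u,v=map(int,proj(n,p)); u0,v0=u-40,v-50
    a=cv2.resize(im[v0:v0+80,u0:u0+80],(400,400),interpolation=cv2.INTER_CUBIC)
    for z,c in((0,(255,0,0)),(.05,(0,255,0))):
        q=proj(n,p-R[:,0]*z); cv2.circle(a,(int((q[0]-u0)*5),int((q[1]-v0)*5)),3,c,-1)
    print(n,u0,v0,proj(n,p)); ims.append(a)
cv2.imwrite('pics/c3.png',np.hstack(ims)[:,:,::-1])
print('tip by crop c1', tri((268,145),(320.5,192.5)))
E
```

```text
[ 0.69773503 -0.02870665  0.0603781 ] [[0.0, -0.34, 0.94], [-0.0, 0.94, 0.34], [-1.0, -0.0, 0.0]] [ 1.36901355 -3.53117521  4.5841289 ] [-0.51693816 -0.23833368 -0.03024032] [-8.65440353e+00  2.73774844e+01  7.45867577e+01 -3.14290210e-02
  7.79638295e+01 -2.86883079e+01]
top 217 91 (np.float64(257.87572596649875), np.float64(141.01370626870093))
side 271 161 (np.float64(311.7286836558564), np.float64(211.84658204962855))
tip by crop c1 (array([ 0.68161681, -0.05154414,  0.15419924]), np.float64(0.038809322911773386))
```

View pics/c3.png

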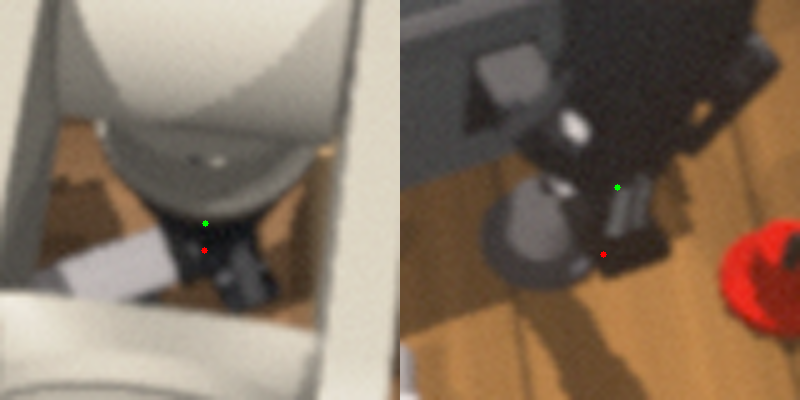

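```bash
python3 - <<'E'
from h import *
for a,b in(((268,150),(319,212)),((258,142),(319,212)),((268,147),(316,203)),((252,139),(319,212)),((258,142),(313,203))): print(a,b,tri(a,b))
for z in(.06,.08,.1,.12): print(z,onz('top',268,150,z),onz('side',319,212,z),onz('side',316,203,z))
ims=[]
for n,(u,v) in(('top',(215,160)),('side',(285,170))):
    im=cv2.imread(f'pics/{n}3.png'); a=im[v-70:v+70,u-70:u+70]; a=cv2.resize(a,(400,400),interpolation=cv2.INTER_CUBIC); 
    a=(255*(a/255.)**.5).astype(np.uint8); ims.append(a)
b=[]
for n,(u,v) in(('top',(258,142)),('side',(312,200))):
    im=cv2.imread(f'pics/{n}3.png'); a=im[v-12:v+13,u-25:u+25]; a=cv2.resize(a,(400,200),interpolation=cv2.INTER_CUBIC); b.append((255*(a/255.)**.5).astype(np.uint8))
cv2.imwrite('pics/c4.png',np.vstack([np.hstack(ims),np.hstack(b)]))
E
```

```text
(268, 150) (319, 212) (array([ 0.68667619, -0.05373313,  0.08841682]), np.float64(0.040048661887334))
(258, 142) (319, 212) (array([ 0.70599061, -0.02886385,  0.05606957]), np.float64(0.018784987949338403))
(268, 147) (316, 203) (array([ 0.680958  , -0.05234883,  0.1206362 ]), np.float64(0.03006008676442946))
(252, 139) (319, 212) (array([ 0.71570488, -0.01327021,  0.03570435]), np.float64(0.010132420188449483))
(258, 142) (313, 203) (array([ 0.69168893, -0.0283461 ,  0.09195923]), np.float64(0.01022557152480031))
0.06 [ 0.67321207 -0.05454772  0.06      ] [ 0.71467363 -0.02970014  0.06      ] [ 0.71183365 -0.00306582  0.06      ]
0.08 [ 0.66815093 -0.0537564   0.08      ] [ 0.70952179 -0.04418901  0.08      ] [ 0.70676368 -0.01832249  0.08      ]
0.1 [ 0.66308979 -0.05296508  0.1       ] [ 0.70436995 -0.05867788  0.1       ] [ 0.70169371 -0.03357915  0.1       ]
0.12 [ 0.65802865 -0.05217377  0.12      ] [ 0.69921811 -0.07316675  0.12      ] [ 0.69662375 -0.04883582  0.12      ]
```

View pics/c4.png

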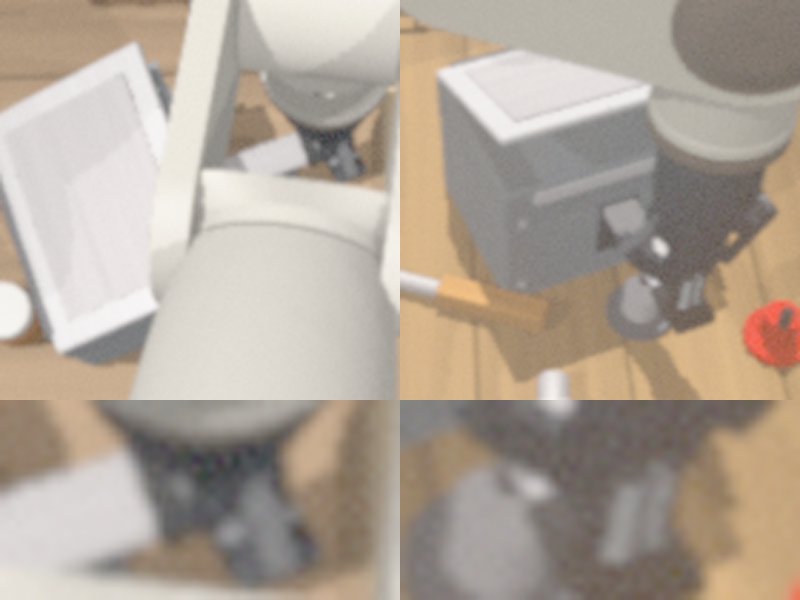

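c4 with c3: the side objects are the finger knuckles. The tip is on the pad, but the pad is only about 10 mm down and the lid is only slightly up. The real fingertips therefore sit about 30 mm above the reported TCP, since contact came at reported z ≈ 0.069. I'll keep pressing by feel.

Request:
servo_tool:
  plan:
    - [0,-0.05,-0.2,0,0,0]
    - [0,-0.05,-0.4,0,0,0]
    - [0,-0.05,-0.6,0,0,0]
    - [0,0,-0.8,0,0,0]
    - [0,0,-1.0,0,0,0]
    - [0,0,-1.2,0,0,0]
    - [0,0,-1.4,0,0,0]
    - [0,0.05,-1.6,0,0,0]
    - [0,0.05,-1.8,0,0,0]
    - [0,0.05,-2.0,0,0,0]

```text
time_s: 6.4
eef_pos: [0.6972, -0.0276, 0.0397]
tool_rot: [125.0, 90.0, 145.1]
wrist_force: [2.1, -0.2, 4.1]
gripper_width: -0.0003
```

Request:
servo_tool:
  plan:
    - [0,0.02,-0.12,0,0,0]
    - [0,0.02,-0.24,0,0,0]
    - [0,0.04,-0.36,0,0,0]
    - [0,0.04,-0.48,0,0,0]
    - [-0.02,0.06,-0.6,0,0,0]
    - [-0.02,0.06,-0.72,0,0,0]
    - [-0.02,0.08,-0.84,0,0,0]
    - [-0.03,0.08,-0.96,0,0,0]
    - [-0.03,0.1,-1.08,0,0,0]
    - [-0.03,0.1,-1.2,0,0,0]

```text
time_s: 7.4
eef_pos: [0.6969, -0.0267, 0.0277]
tool_rot: [167.5, 90.0, -172.4]
wrist_force: [-0.4, 0.2, 0.3]
gripper_width: -0.0001
```

Request:
servo_tool:
  plan:
    - [0,0,-0.05,0,0,0]
    - [0,0,-0.1,0,0,0]
    - [0,0,-0.15,0,0,0]
    - [0,0,-0.2,0,0,0]
    - [0,0.02,-0.25,0,0,0]
    - [0,0.02,-0.3,0,0,0]
    - [0,0.02,-0.35,0,0,0]
    - [0,0.02,-0.4,0,0,0]
    - [0,0.02,-0.45,0,0,0]
    - [0,0.02,-0.5,0,0,0]

```text
time_s: 8.4
eef_pos: [0.6971, -0.0264, 0.0235]
tool_rot: [-4.1, 90.0, 16.0]
wrist_force: [-3.2, 1.7, 7.4]
gripper_width: -0.0001
```

Request:
servo_tool:
  plan:
    - [0,0,0,0,0,0]
    - [0,0,0,0,0,0]
    - [0,0,0,0,0,0]
    - [0,0,0,0,0,0]
    - [0,0,0,0,0,0]
    - [0,0,0,0,0,0]
    - [0,0,0,0,0,0]
    - [0,0,0,0,0,0]
    - [0,0,0,0,0,0]
    - [0,0,0,0,0,0]

```text
time_s: 9.4
eef_pos: [0.6971, -0.0264, 0.0235]
tool_rot: [-1.5, 90.0, 18.5]
wrist_force: [-2.6, 1.8, 6.8]
gripper_width: 0.0003
```

Request:
servo_tool:
  plan:
    - [0,0,0.5,0,0,0]
    - [0,0,1.5,0,0,0]
    - [0,0,3.5,0,0,0]
    - [0,0,6.5,0,0,0]
    - [-2,-2,7,0,0,0]
    - [-5,-4.5,7,0,0,0]
    - [-8,-7,7,0,0,0]
    - [-11,-9.5,7,0,0,0]
    - [-15,-12.5,7,0,0,0]
    - [-18.9,-15.7,7,0,0,0]
  hand: 0.2

```text
time_s: 10.4
eef_pos: [0.5069, -0.1839, 0.0937]
tool_rot: [-61.0, 90.0, -40.9]
wrist_force: [1.2, -1.0, -0.3]
gripper_width: 0.0512
```

Request:
servo_tool:
  plan:
    - [0,0,0,0,0,0]
    - [0,0,0,0,0,0]
    - [0,0,0,0,0,0]
    - [0,0,0,0,0,0]
    - [0,0,0,0,0,0]
    - [0,0,0,0,0,0]
    - [0,0,0,0,0,0]
    - [0,0,0,0,0,0]
    - [0,0,0,0,0,0]
    - [0,0,0,0,0,0]

```text
time_s: 11.4
eef_pos: [0.5083, -0.1832, 0.093]
tool_rot: [157.0, 90.0, 177.1]
wrist_force: [0.4, -0.5, -0.6]
gripper_width: 0.0512
```

```bash
python3 - <<'E'
from h import *
s=r.sense(); p=s['eef_pos']; print(p,s['wrist_force'],s['gripper_width'])
ims=[]
for n in('top','side'):
    im=r.grab_frame(n); cv2.imwrite(f'pics/{n}5.png',im[:,:,::-1]); im=im.copy()
    if n=='side': a=cv2.resize(im[60:360,130:390],(520,600),interpolation=cv2.INTER_CUBIC); o=(130,60);k=2
    else: a=cv2.resize(im[90:290,130:270+53],(280,290)); a=cv2.copyMakeBorder(a,0,310,0,0,0); o=None
    if o:
        for z,c in((0,(255,0,0)),(.03,(0,255,0))):
            q=proj(n,p+[0,0,z]); print(q); cv2.circle(a,(int((q[0]-o[0])*k),int((q[1]-o[1])*k)),2,c,-1)
    ims.append(a)
cv2.imwrite('pics/c5.png',np.hstack(ims)[:,:,::-1])
E
```

```text
[ 0.5083307  -0.18324175  0.09297129] [ 0.37497202 -0.53352376 -0.60633919] 0.05116928741459503
(np.float64(230.1361213193418), np.float64(268.92577130012836))
(np.float64(229.3971867917942), np.float64(261.4631238747661))
```

View pics/c5.png

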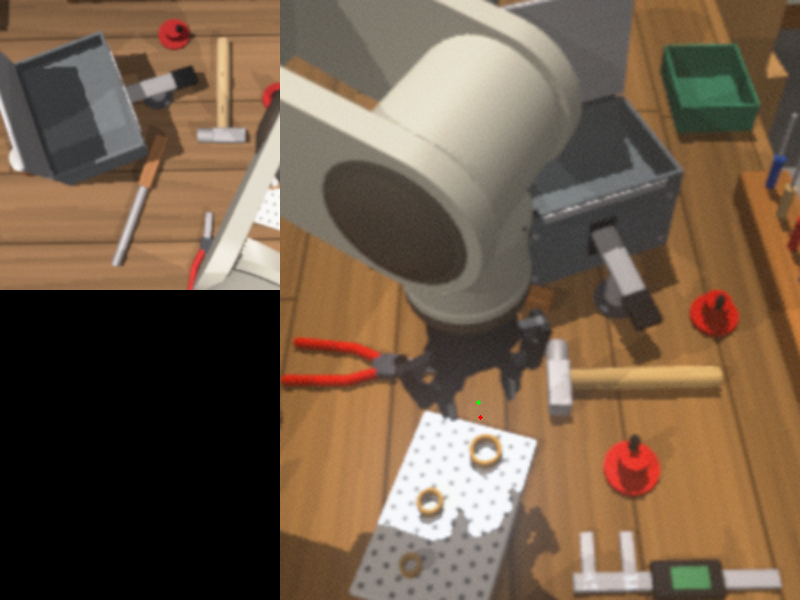

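Request:
servo_tool:
  plan:
    - [0,0,-2,0,0,0]
    - [0,0,-4,0,0,0]
    - [0,0,-6,0,0,0]
    - [0,0,-7.5,0,0,0]
    - [0,0,-8.5,0,0,0]
    - [0,0,-9.2,0,0,0]
    - [0,0,-9.6,0,0,0]
    - [0,0,-9.8,0,0,0]
    - [0,0,-10,0,0,0]
    - [0,0,-10,0,0,0]

```text
time_s: 12.5
eef_pos: [0.5084, -0.1833, -0.0069]
tool_rot: [-79.8, 90.0, -59.7]
wrist_force: [-0.5, -0.1, 0.7]
gripper_width: 0.052
```

Request:
servo_tool:
  plan:
    - [0,0,-0.1,0,0,0]
    - [0,0,-0.2,0,0,0]
    - [0,0,-0.3,0,0,0]
    - [0,0,-0.4,0,0,0]
    - [0,0,-0.4,0,0,0]
    - [0,0,-0.4,0,0,0]
    - [0,0,-0.4,0,0,0]
    - [0,0,-0.4,0,0,0]
    - [0,0,-0.4,0,0,0]
    - [0,0,-0.4,0,0,0]

```text
time_s: 13.5
eef_pos: [0.5083, -0.1833, -0.011]
tool_rot: [-163.9, 90.0, -143.8]
wrist_force: [0.1, -0.1, 0.6]
gripper_width: 0.0512
```

```bash
python3 - <<'E'
from h import *
s=r.sense(); p=s['eef_pos']; print(p,s['wrist_force'],s['gripper_width'])
im=r.grab_frame('side'); u,v=232,282
cv2.imwrite('pics/c6.png',cv2.resize(im[v-40:v+35,u-50:u+50],(800,600),interpolation=cv2.INTER_CUBIC)[:,:,::-1])
E
```

```text
[ 0.50834757 -0.18326729 -0.01101003] [ 0.1244981  -0.10162948  0.5620916 ] 0.051232199523038154
```

View pics/c6.png

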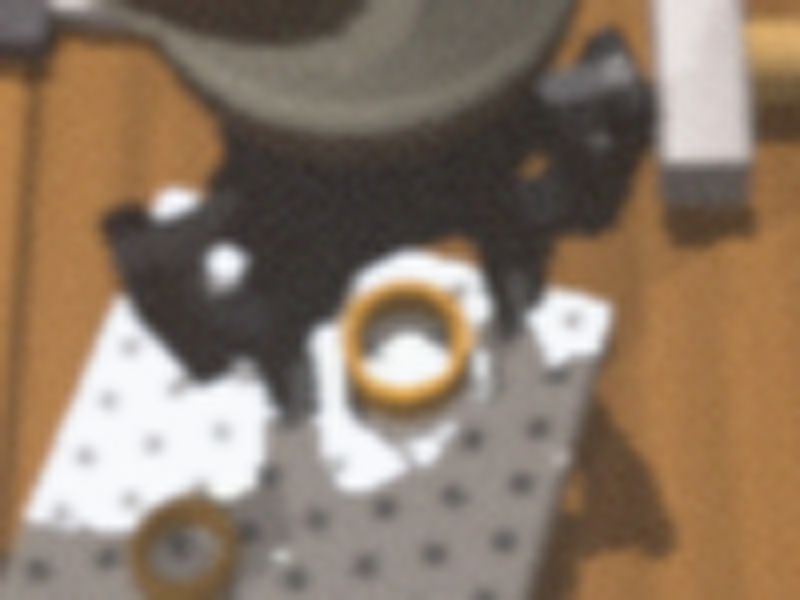

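The fingers straddle the large ring: tips at crop (295,410) and (512,330), ring at (408,345). I'll close.

Request:
servo_tool:
  plan:
    - [0,0,0,0,0,0]
    - [0,0,0,0,0,0]
    - [0,0,0,0,0,0]
    - [0,0,0,0,0,0]
    - [0,0,0,0,0,0]
    - [0,0,0,0,0,0]
    - [0,0,0,0,0,0]
    - [0,0,0,0,0,0]
    - [0,0,0.2,0,0,0]
    - [0,0,0.4,0,0,0]
  hand: -1
  grip_force: 30

```text
time_s: 14.55
eef_pos: [0.5083, -0.1832, -0.007]
tool_rot: [148.3, 90.0, 168.4]
wrist_force: [0.3, 0.1, -1.1]
gripper_width: 0.0334
```

Request:
servo_tool:
  plan:
    - [0,0,0.5,0,0,0]
    - [0,0,1,0,0,0]
    - [0,0,2,0,0,0]
    - [0,0,3,0,0,0]
    - [0,0,5,0,0,0]
    - [0,0,7,0,0,0]
    - [0,0,9,0,0,0]
    - [0,0,11,0,0,0]
    - [0,0,12,0,0,0]
    - [0,0,12,0,0,0]

```text
time_s: 15.55
eef_pos: [0.5089, -0.1836, 0.1146]
tool_rot: [-50.4, 89.9, -30.3]
wrist_force: [-0.0, 0.3, -0.2]
gripper_width: 0.0339
```

```bash
python3 - <<'E'
from h import *
s=r.sense(); p=s['eef_pos']; print(p,s['wrist_force'],s['gripper_width'],proj('side',p),proj('side',p+[0,0,.03]))
im=r.grab_frame('side'); u,v=230,260; print(u-50,v-40)
cv2.imwrite('pics/c7.png',cv2.resize(im[v-40:v+35,u-50:u+50],(800,600),interpolation=cv2.INTER_CUBIC)[:,:,::-1])
E
```

```text
[ 0.50893463 -0.18357556  0.11455308] [-0.04813703  0.33518959 -0.19211819] 0.03389601453300835 (np.float64(229.92497479677138), np.float64(263.74662805968023)) (np.float64(229.1607788856188), np.float64(255.92803889979422))
180 220
```

View pics/c7.png

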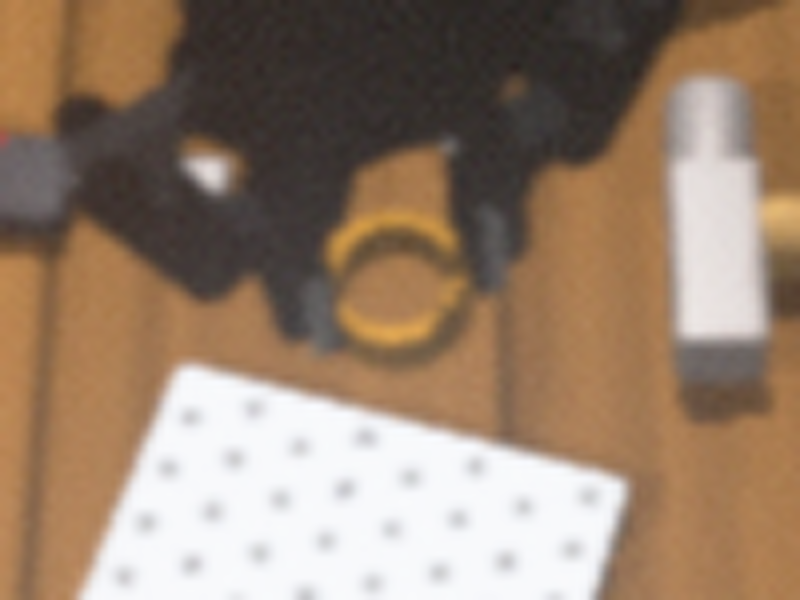

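Ring is held level near the tips (crop 400,285). Now I'll carry it over the box.

Request:
servo_tool:
  plan:
    - [0.5,1,2,0,0,0]
    - [1.8,4,4,0,0,0]
    - [3.2,7,5,0,0,0]
    - [4.8,10.5,5,0,0,0]
    - [6.4,14,5,0,0,0]
    - [8,17.5,5,0,0,0]
    - [9.6,21,5,0,0,0]
    - [11.2,24.5,5,0,0,0]
    - [12.6,27.5,5,0,0,0]
    - [13.6,29.9,5,0,0,0]

```text
time_s: 16.6
eef_pos: [0.6445, 0.1177, 0.1612]
tool_rot: [159.8, 89.9, 179.9]
wrist_force: [0.8, 0.4, -0.7]
gripper_width: 0.0333
```

Request:
servo_tool:
  plan:
    - [0,0,0,0,0,0]
    - [0,0,-1,0,0,0]
    - [0,0,-2,0,0,0]
    - [0,0,-3,0,0,0]
    - [0,0,-3,0,0,0]
    - [0,0,-3,0,0,0]
    - [0,0,-3,0,0,0]
    - [0,0,-3,0,0,0]
    - [0,0,-3,0,0,0]
    - [0,0,-3,0,0,0]

```text
time_s: 17.6
eef_pos: [0.6444, 0.1158, 0.1332]
tool_rot: [-9.8, 90.0, 10.2]
wrist_force: [-0.7, -0.2, -0.4]
gripper_width: 0.0334
```

```bash
python3 - <<'E'
from h import *
s=r.sense(); p=s['eef_pos']; print(p,s['wrist_force'],s['gripper_width'],proj('side',p),proj('side',p+[0,0,.03]))
c=np.array([.6308,.1548]);x=np.array([-.344,.939]); print('bin x',(p[:2]-c)@x,'bin y',(p[:2]-c)@[-.939,-.344])
ims=[]
for n,(u,v) in(('top',(200,155)),('side',(290,160))):
    im=r.grab_frame(n); a=im[v-60:v+60,u-60:u+60]; ims.append(cv2.resize(a,(400,400),interpolation=cv2.INTER_CUBIC))
cv2.imwrite('pics/c8.png',np.hstack(ims)[:,:,::-1])
E
```

```text
[0.64442143 0.1157807  0.13322493] [-0.68951203 -0.21324077 -0.43954167] 0.033391661154470224 (np.float64(284.617156105326), np.float64(146.57128124859912)) (np.float64(285.4706102131864), np.float64(137.2443999092386))
bin x -0.041324891836452465 bin y 0.0006321133098382336
```

View pics/c8.png

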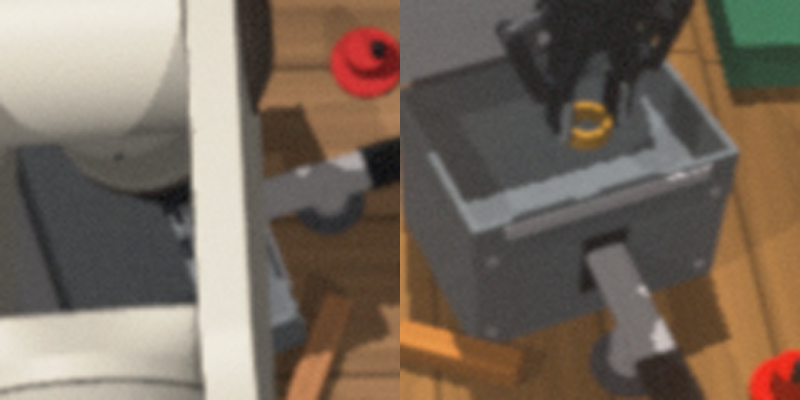

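Request:
servo_tool:
  plan:
    - [0,0,-1,0,0,0]
    - [0,0,-2,0,0,0]
    - [0,0,-3,0,0,0]
    - [0,0,-4,0,0,0]
    - [0,0,-4.7,0,0,0]
    - [0,0,-5.2,0,0,0]
    - [0,0,-5.4,0,0,0]
    - [0,0,-5.6,0,0,0]
    - [0,0,-5.7,0,0,0]
    - [0,0,-5.7,0,0,0]

```text
time_s: 18.7
eef_pos: [0.6444, 0.1157, 0.0761]
tool_rot: [-36.8, 90.0, -16.7]
wrist_force: [0.0, 0.8, -2.0]
gripper_width: 0.0333
```

Request:
servo_tool:
  plan:
    - [0,0,-0.1,0,0,0]
    - [0,0,-0.15,0,0,0]
    - [0,0,-0.2,0,0,0]
    - [0,0,-0.25,0,0,0]
    - [0,0,-0.3,0,0,0]
    - [0,0,-0.3,0,0,0]
    - [0,0,-0.3,0,0,0]
    - [0,0,-0.3,0,0,0]
    - [0,0,-0.3,0,0,0]
    - [0,0,-0.3,0,0,0]

```text
time_s: 19.7
eef_pos: [0.6443, 0.1158, 0.073]
tool_rot: [163.2, 90.0, -176.8]
wrist_force: [0.1, 0.7, -1.9]
gripper_width: 0.0333
```

Request:
servo_tool:
  plan:
    - [0,0,-0.05,0,0,0]
    - [0,0,-0.1,0,0,0]
    - [0,0,-0.15,0,0,0]
    - [0,0,-0.2,0,0,0]
    - [0,0,-0.2,0,0,0]
    - [0,0,-0.2,0,0,0]
    - [0,0,-0.2,0,0,0]
    - [0,0,-0.2,0,0,0]
    - [0,0,-0.2,0,0,0]
    - [0,0,-0.2,0,0,0]

```text
time_s: 20.7
eef_pos: [0.6445, 0.1158, 0.0722]
tool_rot: [-22.3, 90.0, -2.2]
wrist_force: [-5.9, -0.1, 12.8]
gripper_width: 0.0337
```

Request:
servo_tool:
  plan:
    - [0,0,0.1,0,0,0]
    - [0,0,0.1,0,0,0]
    - [0,0,0.1,0,0,0]
    - [0,0,0.1,0,0,0]
    - [0,0,0.1,0,0,0]
    - [0,0,0.1,0,0,0]
    - [0,0,0.1,0,0,0]
    - [0,0,0.1,0,0,0]
    - [0,0,0.1,0,0,0]
    - [0,0,0.1,0,0,0]
  hand: 0.3

```text
time_s: 21.7
eef_pos: [0.6443, 0.1157, 0.072]
tool_rot: [156.1, 90.0, 176.1]
wrist_force: [-0.5, -0.3, -0.2]
gripper_width: 0.0554
```

Request:
servo_tool:
  plan:
    - [0,0,0.5,0,0,0]
    - [0,0,1.5,0,0,0]
    - [0,0,3,0,0,0]
    - [0,0,5,0,0,0]
    - [0,0,7,0,0,0]
    - [0,0,9,0,0,0]
    - [1.7,-4.7,9,0,0,0]
    - [3.0,-8,9,0,0,0]
    - [4.2,-11.5,9,0,0,0]
    - [5.2,-14.3,9,0,0,0]

```text
time_s: 22.7
eef_pos: [0.6969, -0.0293, 0.1636]
tool_rot: [-39.6, 89.9, -19.6]
wrist_force: [0.2, 0.3, -0.3]
gripper_width: 0.0558
```

```bash
python3 - <<'E'
from h import *
s=r.sense(); p=s['eef_pos']; print(p,s['wrist_force'],s['gripper_width'])
im=r.grab_frame('side'); cv2.imwrite('pics/side9.png',im[:,:,::-1]); h=cv2.cvtColor(im,cv2.COLOR_RGB2HSV)
m=cv2.inRange(h,(10,110,90),(28,255,255)); 
m2=np.zeros_like(m); m2[105:185,240:325]=m[105:185,240:325]
for c in cv2.findContours(m2,0,2)[0]:
    if cv2.contourArea(c)>15: (u,v),R=cv2.minEnclosingCircle(c); q=onz('side',u,v,.102); d=q[:2]-[.6308,.1548]; print(u,v,R,q,'bin',d@[-.344,.939],d@[-.939,-.344])
# pad dark
a=cv2.resize(im[110:230,240:360],(600,600),interpolation=cv2.INTER_CUBIC); a=(255*(a/255.)**.6).astype(np.uint8); cv2.imwrite('pics/c9.png',a[:,:,::-1])
E
```

```text
[ 0.69689113 -0.02927247  0.16356079] [ 0.1664173   0.33183973 -0.2747149 ] 0.05578164924490639
283.5 154.5 6.96429443359375 [0.64419002 0.12026167 0.102     ] bin -0.037037658509709574 -0.0006920422848261765
306.5 109.05555725097656 6.057950019836426 [0.72645811 0.29576462 0.102     ] bin 0.09945938649464016 -0.13831479419261805
```

View pics/c9.png

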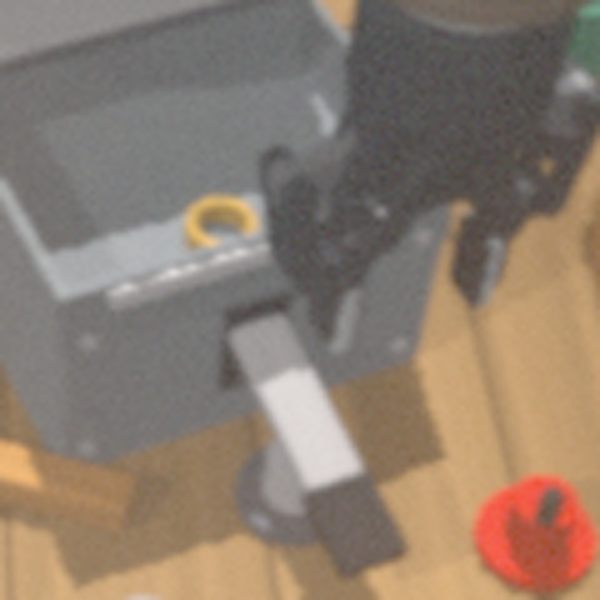

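The ring lies released in the box at side px (283.5,154.5), bin x −37 mm, y −1 mm, and the lid is still up. The pad is at crop (350,515). Next I'll work out where to pinch it.

```bash
python3 - <<'E'
from h import *
im=cv2.imread('pics/side9.png'); h=cv2.cvtColor(im,cv2.COLOR_BGR2HSV)
m=np.zeros(im.shape[:2],np.uint8); m[200:230,295:325]=cv2.inRange(h,(0,0,0),(180,255,62))[200:230,295:325]
c=max(cv2.findContours(m,0,2)[0],key=cv2.contourArea); M=cv2.moments(c); print('pad',M['m10']/M['m00'],M['m01']/M['m00'],M['m00'],cv2.boundingRect(c))
def outline(th):
    c0=np.array([.6308,.1548]);x=np.array([-.344,.939]);y=np.array([-.939,-.344]); P=[]
    for a in(142,188):
        for b in(-18,18):
            for k in(-6,6):
                d=30+a*np.cos(th)-k*np.sin(th); z=85+a*np.sin(th)+k*np.cos(th)
                w=c0-x*d/1e3+y*b/1e3; P.append(proj('side',(*w,z/1e3)))
    return cv2.convexHull(np.array(P,np.float32))
for th in(-.2,-.23,-.26,-.3):
    o=outline(th); M=cv2.moments(o); print(th,M['m10']/M['m00'],M['m01']/M['m00'],M['m00'],cv2.boundingRect(o))
s=r.sense(); p=s['eef_pos']; print('tip mid px',321.4,173,'pred',proj('side',p+[0,0,.03]),proj('side',p+[0,0,.035]))
q=onz('side',(350/5)+240,110+505/5,.0535);print('pad top c9',q)
E
```

```text
pad 303.3333333333333 214.86666666666665 2.5 (302, 214, 4, 4)
-0.2 310.7000204383436 212.80649527708772 328.4241932728328 (299, 201, 24, 24)
-0.23 310.2314090938665 213.67789793456637 325.81614666990936 (298, 201, 24, 25)
-0.26 309.7402363713105 214.48657840331725 322.90469859726727 (298, 202, 24, 25)
-0.3 309.0517783330338 215.46742237637042 318.5816692903172 (297, 203, 24, 25)
tip mid px 321.4 173 pred (np.float64(320.119750928497), np.float64(174.9814825570515)) (np.float64(320.46731068075434), np.float64(173.32824670700833))
pad top c9 [ 0.69564098 -0.02105693  0.0535    ]
```

Request:
servo_tool:
  plan:
    - [0,0.2,-1.5,0,0,0]
    - [0,0.5,-4,0,0,0]
    - [0,0.5,-6.5,0,0,0]
    - [0,0.5,-9,0,0,0]
    - [0,0.5,-10.5,0,0,0]
    - [0,0.5,-11.3,0,0,0]
    - [0,0.5,-11.8,0,0,0]
    - [0,0.5,-12,0,0,0]
    - [0,0.5,-12,0,0,0]
    - [0,0.5,-12,0,0,0]

```text
time_s: 23.75
eef_pos: [0.6967, -0.0223, 0.0428]
tool_rot: [-30.5, 89.9, -10.5]
wrist_force: [-0.0, -0.4, 0.5]
gripper_width: 0.0557
```

Request:
servo_tool:
  plan:
    - [0,0,-0.3,0,0,0]
    - [0,0,-0.6,0,0,0]
    - [0,0,-0.9,0,0,0]
    - [0,0,-1.2,0,0,0]
    - [0,0,-1.5,0,0,0]
    - [0,0,-1.7,0,0,0]
    - [0,0,-1.9,0,0,0]
    - [0,0,-2.1,0,0,0]
    - [0,0,-2.3,0,0,0]
    - [0,0,-2.5,0,0,0]

```text
time_s: 24.75
eef_pos: [0.6964, -0.0223, 0.0169]
tool_rot: [-77.5, 90.0, -57.5]
wrist_force: [0.5, 0.4, 0.3]
gripper_width: 0.0554
```

Request:
servo_tool:
  plan:
    - [0,0,-0.2,0,0,0]
    - [0,-0.1,-0.4,0,0,0]
    - [0,-0.2,-0.6,0,0,0]
    - [0,-0.2,-0.8,0,0,0]
    - [0,-0.2,-1.0,0,0,0]
    - [0,-0.2,-1.1,0,0,0]
    - [0,-0.2,-1.1,0,0,0]
    - [0,-0.2,-1.1,0,0,0]
    - [0,-0.2,-1.1,0,0,0]
    - [0,-0.2,-1.1,0,0,0]

```text
time_s: 25.75
eef_pos: [0.6964, -0.0243, 0.0061]
tool_rot: [-55.9, 90.0, -35.8]
wrist_force: [-0.2, -0.1, 0.1]
gripper_width: 0.056
```

Request:
servo_tool:
  plan:
    - [0,0,0,0,0,0]
    - [0,0,0,0,0,0]
    - [0,0,0,0,0,0]
    - [0,0,0,0,0,0]
    - [0,0,0,0,0,0]
    - [0,0,0,0,0,0]
    - [0,0,0,0,0,0]
    - [0,0,0,0,0,0]
    - [0,0,0,0,0,0]
    - [0,0,0,0,0,0]
  hand: -1
  grip_force: 40

```text
time_s: 26.75
eef_pos: [0.6968, -0.0241, 0.0063]
tool_rot: [-16.2, 89.9, 3.9]
wrist_force: [5.8, 2.7, 1.4]
gripper_width: 0.0351
```

Request:
servo_tool:
  plan:
    - [0.05,0,0.1,0,0,0]
    - [0.06,-0.03,0.2,0,0,0]
    - [0.07,-0.06,0.35,0,0,0]
    - [0.08,-0.1,0.5,0,0,0]
    - [0.1,-0.13,0.65,0,0,0]
    - [0.11,-0.16,0.8,0,0,0]
    - [0.12,-0.19,0.95,0,0,0]
    - [0.13,-0.21,1.1,0,0,0]
    - [0.14,-0.23,1.25,0,0,0]
    - [0.14,-0.25,1.4,0,0,0]
  grip_force: 30

```text
time_s: 27.75
eef_pos: [0.6976, -0.0262, 0.0199]
tool_rot: [106.8, 90.0, 126.9]
wrist_force: [2.6, 5.4, -1.2]
gripper_width: 0.0348
```

Request:
servo_tool:
  plan:
    - [0.02,0,0.15,0,0,0]
    - [0.04,0,0.3,0,0,0]
    - [0.05,0,0.45,0,0,0]
    - [0.06,0,0.6,0,0,0]
    - [0.07,-0.01,0.75,0,0,0]
    - [0.07,-0.02,0.9,0,0,0]
    - [0.08,-0.03,1.05,0,0,0]
    - [0.08,-0.04,1.2,0,0,0]
    - [0.08,-0.05,1.35,0,0,0]
    - [0.08,-0.05,1.5,0,0,0]

```text
time_s: 28.75
eef_pos: [0.6981, -0.0273, 0.035]
tool_rot: [158.5, 89.9, 178.6]
wrist_force: [-5.4, 2.6, 0.4]
gripper_width: 0.0352
```

```bash
python3 - <<'E'
from h import *
s=r.sense(); print(s['eef_pos'],s['wrist_force'],s['gripper_width'])
im=r.grab_frame('side'); cv2.imwrite('pics/side10.png',im[:,:,::-1])
# lid front-left corner row: bright lid pixels near columns 225-255
g=cv2.cvtColor(im,cv2.COLOR_RGB2HSV); m=cv2.inRange(g,(0,0,150),(180,50,255)); m[:,:215]=0; m[:,270:]=0; m[:60]=0; m[200:]=0
ys,xs=np.nonzero(m); print(len(ys), xs.min() if len(xs) else 0, ys.min() if len(ys) else 0, ys.max() if len(ys) else 0)
for a in(0,.3,.6,.9,1.2,1.5):
    h=np.array([.6308,.1548])+.08*np.array([-.344,.939])+.105*np.array([-.939,-.344]); w=h-np.array([-.344,.939])*.16*np.cos(a); print(a,proj('side',(*w,.143+.16*np.sin(a))))
E
```

```text
[ 0.69809863 -0.02727885  0.03500749] [-5.37101473  2.57585196  0.41261511] 0.03515391494259238
470 215 60 199
0 (np.float64(250.88178975011877), np.float64(166.79673971319565))
0.3 (np.float64(249.52875364447343), np.float64(149.60410935448803))
0.6 (np.float64(245.61486643019418), np.float64(128.5032717345942))
0.9 (np.float64(239.47492831857897), np.float64(106.0958712683405))
1.2 (np.float64(231.90293320332836), np.float64(85.49335645670745))
1.5 (np.float64(223.9703861296147), np.float64(69.50037252751325))
```

Request:
servo_tool:
  plan:
    - [-0.04,0,0.15,0,0,0]
    - [-0.04,0,0.3,0,0,0]
    - [-0.04,0,0.45,0,0,0]
    - [-0.04,0,0.55,0,0,0]
    - [-0.04,0,0.65,0,0,0]
    - [-0.04,0.01,0.75,0,0,0]
    - [-0.04,0.01,0.85,0,0,0]
    - [-0.04,0.01,0.95,0,0,0]
    - [-0.04,0.02,1.05,0,0,0]
    - [-0.04,0.02,1.15,0,0,0]

```text
time_s: 29.8
eef_pos: [0.6981, -0.0271, 0.0465]
tool_rot: [167.0, 90.0, -172.9]
wrist_force: [-4.0, 2.2, 1.3]
gripper_width: 0.0346
```

```bash
cat > lid.py <<'E'
from h import *
s=r.sense(); print(s['time_s'],s['eef_pos'],s['wrist_force'],s['gripper_width'])
im=r.grab_frame('side'); g=cv2.cvtColor(im,cv2.COLOR_RGB2HSV); m=cv2.inRange(g,(0,0,150),(180,50,255)); o=np.zeros_like(m); o[95:200,225:262]=m[95:200,225:262]
o=cv2.morphologyEx(o,cv2.MORPH_OPEN,np.ones((3,3),np.uint8))
for c in cv2.findContours(o,0,2)[0]:
    if cv2.contourArea(c)>30: print('lid blob',cv2.boundingRect(c),'lowest',c[:,0][c[:,0,1].argmax()])
E
python3 lid.py
```

```text
29.8 [ 0.69806233 -0.0270732   0.04653721] [-3.95075322  2.22240617  1.25876358] 0.03461890584428218
lid blob (228, 120, 34, 34) lowest [250 153]
```

Request:
servo_tool:
  plan:
    - [-0.02,0,0.08,0,0,0]
    - [-0.02,0,0.16,0,0,0]
    - [-0.02,0,0.24,0,0,0]
    - [-0.02,0,0.32,0,0,0]
    - [-0.02,0,0.4,0,0,0]
    - [-0.02,0.01,0.48,0,0,0]
    - [-0.02,0.01,0.54,0,0,0]
    - [-0.02,0.01,0.58,0,0,0]
    - [-0.02,0.01,0.6,0,0,0]
    - [-0.02,0.01,0.6,0,0,0]

```text
time_s: 30.85
eef_pos: [0.6979, -0.0268, 0.0525]
tool_rot: [100.8, 90.0, 120.8]
wrist_force: [-2.8, 6.0, 2.0]
gripper_width: 0.0351
```

```bash
python3 lid.py
```

```text
30.85 [ 0.69792592 -0.0268103   0.05252044] [-2.75734724  6.00911683  2.0169876 ] 0.03512057870323812
lid blob (229, 119, 33, 47) lowest [251 165]
```

Request:
servo_tool:
  plan:
    - [0,0.02,0.05,0,0,0]
    - [0,0.04,0.1,0,0,0]
    - [0,0.06,0.15,0,0,0]
    - [0,0.06,0.2,0,0,0]
    - [0,0.06,0.25,0,0,0]
    - [0,0.06,0.25,0,0,0]
    - [0,0.06,0.25,0,0,0]
    - [0,0.06,0.25,0,0,0]
    - [0,0.06,0.25,0,0,0]
    - [0,0.06,0.25,0,0,0]

```text
time_s: 31.9
eef_pos: [0.6977, -0.0266, 0.0537]
tool_rot: [166.7, 89.9, -173.3]
wrist_force: [5.3, -2.2, -17.8]
gripper_width: 0.0349
```

```bash
python3 lid.py; sed -e "s/im=r.grab_frame('side')/im=cv2.imread('pics\/side0.png')[:,:,::-1].copy()/" lid.py > l0.py; python3 l0.py
```

```text
31.9 [ 0.69772298 -0.02663898  0.05367757] [  5.27332761  -2.21568923 -17.82793103] 0.03491511311932467
lid blob (228, 118, 34, 49) lowest [251 166]
31.95 [ 0.6977121  -0.02663922  0.05368212] [  5.29227053  -1.61747254 -18.87561197] 0.03492416060848871
lid blob (229, 117, 33, 50) lowest [251 166]
```

Force climbs to −18 N: the pedal is at its top stop, and the lid outline matches the first picture. I'll relax, open and back off upward.

Request:
servo_tool:
  plan:
    - [0,0,-0.05,0,0,0]
    - [0,0,-0.08,0,0,0]
    - [0,0,-0.08,0,0,0]
    - [0,0,-0.08,0,0,0]
    - [0,0,-0.08,0,0,0]
    - [0,0,-0.08,0,0,0]
    - [0,0,-0.08,0,0,0]
    - [0,0,-0.08,0,0,0]
    - [0,0,-0.08,0,0,0]
    - [0,0,-0.08,0,0,0]

```text
time_s: 32.95
eef_pos: [0.6978, -0.0266, 0.0537]
tool_rot: [-173.4, 90.0, -153.3]
wrist_force: [4.0, -3.5, -16.8]
gripper_width: 0.0347
```

Request:
servo_tool:
  plan:
    - [0,0,0,0,0,0]
    - [0,0,0,0,0,0]
    - [0,0,0,0,0,0]
    - [0,0,0,0,0,0]
    - [0,0,0,0,0,0]
    - [0,0,0,0,0,0]
    - [0,0,0,0,0,0]
    - [0,0,0,0,0,0]
    - [0,0,0,0,0,0]
    - [0,0,0,0,0,0]
  hand: 0.3

```text
time_s: 33.95
eef_pos: [0.6979, -0.0264, 0.0541]
tool_rot: [170.4, 90.0, -169.5]
wrist_force: [0.1, 0.3, 0.5]
gripper_width: 0.0556
```

Request:
servo_tool:
  plan:
    - [0,0,0.3,0,0,0]
    - [0,0,0.8,0,0,0]
    - [0,0,1.5,0,0,0]
    - [0,0,3,0,0,0]
    - [0,0,5,0,0,0]
    - [0,0,7,0,0,0]
    - [0,0,9,0,0,0]
    - [0,0,11,0,0,0]
    - [0,-3,12,0,0,0]
    - [0,-6,12,0,0,0]

```text
time_s: 34.95
eef_pos: [0.6987, -0.0865, 0.1779]
tool_rot: [-34.1, 89.8, -13.9]
wrist_force: [1.3, 0.3, -0.1]
gripper_width: 0.0556
```

Request:
servo_tool:
  plan:
    - [-4,-3,0,0,0,0]
    - [-8,-6,0,0,0,0]
    - [-12,-9,0,0,0,0]
    - [-16,-12,0,0,0,0]
    - [-20,-15,0,0,0,0]
    - [-24,-18,0,0,0,0]
    - [-26,-21,0,0,0,0]
    - [-28,-24,0,0,0,0]
    - [-30,-27,0,0,0,0]
    - [-30,-27,0,0,0,0]

```text
time_s: 35.95
eef_pos: [0.3959, -0.3593, 0.1755]
tool_rot: [-104.6, 89.9, -84.7]
wrist_force: [-0.1, 0.3, -0.3]
gripper_width: 0.0557
```

```bash
python3 lid.py; python3 l0.py; python3 - <<'E'
from h import *
for n in('top','side'):
    a=cv2.imread(f'pics/{n}0.png',0).astype(int); b=cv2.cvtColor(r.grab_frame(n),cv2.COLOR_RGB2GRAY).astype(int)
    def c(*B): y0,y1,x0,x1=B; return np.abs(a-b)[y0:y1,x0:x1].mean().round(1),np.abs(a-b)[y0:y1,x0:x1].max()
    if n=='top': print('box/lid',c(112,215,140,225),'pedal',c(125,165,222,272),'hammer',c(115,190,265,300),'mandrel',c(185,275,205,245),'pliers',c(235,305,255,285),'jar',c(188,210,135,158))
    else: print('box',c(105,200,230,330),'pedal+buffer',c(170,220,285,330),'hammer',c(225,270,262,352),'mandrel',c(185,215,175,265),'pliers',c(228,255,130,210),'M,S rings',c(300,352,185,215))
E
```

```text
35.95 [ 0.39591192 -0.35932934  0.17545439] [-0.12127305  0.33960402 -0.30196226] 0.05566110265046653
lid blob (229, 118, 33, 49) lowest [251 166]
36.0 [ 0.39694281 -0.3578739   0.17536151] [-0.09756022  0.31497694 -0.09240151] 0.055503190082149795
lid blob (229, 117, 33, 50) lowest [251 166]
box/lid (np.float64(7.7), np.int64(31)) pedal (np.float64(7.3), np.int64(24)) hammer (np.float64(8.6), np.int64(29)) mandrel (np.float64(5.0), np.int64(28)) pliers (np.float64(12.3), np.int64(72)) jar (np.float64(6.4), np.int64(25))
box (np.float64(10.7), np.int64(39)) pedal+buffer (np.float64(6.1), np.int64(23)) hammer (np.float64(6.3), np.int64(20)) mandrel (np.float64(6.9), np.int64(41)) pliers (np.float64(12.9), np.int64(51)) M,S rings (np.float64(15.6), np.int64(179))
```

```bash
python3 -c "
from bench import r
print(r.close_job())"
```

```text
the job is handed in; nothing more can be done
None
```

I did all the steps, with the lid moved only by the pedal, and handed the job in at about 36 s. No verdict is reported.

- **Pedal press:** I pressed it slowly onto the buffer and held it there for 1 s at about 7 N on the pad. The lid went up and stayed open.
- **Ring:** I gripped the largest ring, lowered it into the box and opened the fingers with it on the floor. The last look showed it released about 37 mm in front of the box's centre. The touch-down on the floor peaked near 13 N, firmer than I intended.
- **Closing:** I pinched the pad and eased it up at about 15 mm/s to its top stop, at about 18 N, then opened the fingers and backed off.

**Last checks:**
- The lid outline is back within a pixel of the first picture.
- The wrist force was near zero with the arm clear.
- The areas around the pedal and buffer, hammer, mandrel and jar differ from the first pictures only at shading level.
- The pliers differed more, and the medium and small rings the most. I took that for arm shadow or the arm in view and did not confirm it. The calipers were not compared.

**One disagreement:** the real fingertips were about 30 mm higher than the reported tool position (contact came about 30 mm lower in reported height than expected). I found this by touch and by picture on the first press, and allowed for it afterwards.

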